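Find the full tool case by weight and hang it up

TASK

Three black tool cases look alike, but only one still holds its full set, and it is the heaviest of the three. Feel their weight by the handles to find it, and hang that case by its handle on both prongs of the bench-top hanger; the other two must end up standing upright on the bench where they were. Keep the cases upright all the time and leave everything else on the bench where it is.

Things in the scene. Friction and masses are not known exactly. Their poses are not given: they have to be found in the camera images.
- case_a: closed black hard tool case with a grey handle, one of three that look alike, standing upright: 56 mm thick (its x), 150 mm long (its y), 90 mm tall, 155 mm with the rigid handle on top. Origin: centre of its underside, z up. Its contents cannot be seen; case weights with contents run from 0.2 to 0.75 kg and any two differ by 0.15 kg or more. Starts standing on the bench.
- case_a_bar (a point): centre of the handle's grip bar of case_a, 145 mm above the underside; the bar runs along the case's y, is 12 mm thick (x) and 20 mm tall, with 116 mm free length between its two legs and a 45 mm high opening between the bar and the top of the case.
- case_b: closed black hard tool case with a grey handle, one of three that look alike, standing upright: 56 mm thick (its x), 150 mm long (its y), 90 mm tall, 155 mm with the rigid handle on top. Origin: centre of its underside, z up. Its contents cannot be seen; case weights with contents run from 0.2 to 0.75 kg and any two differ by 0.15 kg or more. Starts standing on the bench.
- case_b_bar (a point): centre of the handle's grip bar of case_b, 145 mm above the underside; the bar runs along the case's y, is 12 mm thick (x) and 20 mm tall, with 116 mm free length between its two legs and a 45 mm high opening between the bar and the top of the case.
- case_c: closed black hard tool case with a grey handle, one of three that look alike, standing upright: 56 mm thick (its x), 150 mm long (its y), 90 mm tall, 155 mm with the rigid handle on top. Origin: centre of its underside, z up. Its contents cannot be seen; case weights with contents run from 0.2 to 0.75 kg and any two differ by 0.15 kg or more. Starts standing on the bench.
- case_c_bar (a point): centre of the handle's grip bar of case_c, 145 mm above the underside; the bar runs along the case's y, is 12 mm thick (x) and 20 mm tall, with 116 mm free length between its two legs and a 45 mm high opening between the bar and the top of the case.
- hanger: fixed bench-top hanger: two 10 mm steel rods rise from a 12 mm plywood base at x = +65, y = +-40 mm and bend into two level prongs running to its -x (roughly to the robot), with upturned tips at x = -45 mm. Tops: prongs 200 mm, tips 217 mm above the bench. Nothing stands above or between the prongs. Origin: on the bench below the middle of the prongs, z up.
- hanger_seat (a point): point midway between the two prongs, level with their tops (200 mm up), where the underside of a hung handle bar comes to rest, bar parallel to the hanger's y; anywhere along the prongs behind the tips will do.
- sander: orange sander, 124 mm round, 112 mm tall; a bystander, origin at its underside or middle
- spray: steel spray can, 52 mm round, 150 mm tall; a bystander, origin at its underside or middle
- tape: grey tape measure, 50 x 60 x 45 mm; a bystander, origin at its underside or middle
- offcut: wood offcut, 120 x 40 x 20 mm; a bystander, origin at its underside or middle
- driver: screwdriver lying down; a bystander, origin at its underside or middle
- jar: small glass jar with lid, 60 mm round, 70 mm tall; a bystander, origin at its underside or middle
Not all that is in view belongs to the job. What is shaped like the case_c but blue or yellow is not meant.

How it is judged (in metres and radians):
At the end, for the whole second after the job is handed in: The heaviest case hangs at rest by its bar on both prongs, behind the tips, within 0.15 rad of upright, all its weight (over 5.6 N, only the heaviest has it) on the hanger; the other two stand on the bench, upright within 0.08 rad, within 40 mm of their starts (((contact force between case_a and hanger above 5.6 N and x of case_a_bar in the frame of hanger between -0.045 and 0.06 m and y of case_a_bar in the frame of hanger between -0.025 and 0.025 m and z of case_a_bar in the frame of hanger between 0.203 and 0.217 m and angle between case_a's own z axis and vertical below 0.15 rad and linear speed of case_a below 0.03 m/s and angular speed of case_a below 0.3 rad/s and height (world z) of each of case_b, case_c below 0.006 m and angle between each of case_b, case_c's own z axis and vertical below 0.08 rad and distance of each of case_b, case_c from where it was at the start of the episode below 0.04 m and linear speed of each of case_b, case_c below 0.02 m/s) or (contact force between case_b and hanger above 5.6 N and x of case_b_bar in the frame of hanger between -0.045 and 0.06 m and y of case_b_bar in the frame of hanger between -0.025 and 0.025 m and z of case_b_bar in the frame of hanger between 0.203 and 0.217 m and angle between case_b's own z axis and vertical below 0.15 rad and linear speed of case_b below 0.03 m/s and angular speed of case_b below 0.3 rad/s and height (world z) of each of case_a, case_c below 0.006 m and angle between each of case_a, case_c's own z axis and vertical below 0.08 rad and distance of each of case_a, case_c from where it was at the start of the episode below 0.04 m and linear speed of each of case_a, case_c below 0.02 m/s) or (contact force between case_c and hanger above 5.6 N and x of case_c_bar in the frame of hanger between -0.045 and 0.06 m and y of case_c_bar in the frame of hanger between -0.025 and 0.025 m and z of case_c_bar in the frame of hanger between 0.203 and 0.217 m and angle between case_c's own z axis and vertical below 0.15 rad and linear speed of case_c below 0.03 m/s and angular speed of case_c below 0.3 rad/s and height (world z) of each of case_a, case_b below 0.006 m and angle between each of case_a, case_b's own z axis and vertical below 0.08 rad and distance of each of case_a, case_b from where it was at the start of the episode below 0.04 m and linear speed of each of case_a, case_b below 0.02 m/s))); the robot touches nothing.
It fails at once if a case is tipped by more than 0.6 rad (angle between any of case_a, case_b, case_c's own z axis and vertical above 0.6 rad).
It fails at once if a bystander is moved by more than 30 mm (distance of any of sander, spray, tape, offcut, driver, jar from where it was at the start of the episode above 0.03 m).
It also fails if it takes over 72 s, if anything falls off the work surface, if the arm or the gripper's body presses on something with over 40 N, if the wrist force passes 120 N, or if a joint passes its speed limit or range.

ROBOT

A 6-joint arm with a two-finger parallel gripper is mounted at the origin on the work surface. World frame = base frame: x ahead of the robot, y to its left, z up, the work surface at z = 0. Lengths are in mm, angles in rad, forces in N, time in s.
With the tool pointing down it reaches from about 300 to 775 mm from the base axis. Payload 14.6 kg.
Tool frame: the origin (TCP) lies between the finger pads; the fingertips stand manip.nose_length ahead of it and the grasp point (between the pads) lies 11 mm behind it (manip.nose_length is the distance from the TCP to the fingertips, in mm); z points along the fingers, y is the line along which they close (so a half turn about z gives the same grasp; the last joint's range is limited). The gripper opens to 94 mm and grips with 3 to 60 N. Pads are 16 mm wide; open, the fingers measure 119 mm over their backs; the gripper's body (75 mm by 177 mm) begins 78 mm behind the grasp point.
Start: joints at [1.276, 0.3, 1.521, -0, 1.321, -0.067], TCP at [124.207, 535.782, 213.446] pointing down, gripper open.
Joint ranges: [-3.03, 3.03], [-0.79, 2.21], [0.23, 2.52], [-1.04, 4.18], [0, 3.07], [-2.55, 2.55]. Speed limits (rad/s): [2.22, 2.22, 2.57, 3.14, 3.14, 3.14].

INTERFACE

Orientations are given as [roll, pitch, yaw] about the fixed x, y, z axes, in that order (R = Rz(yaw) Ry(pitch) Rx(roll)).
In Python, from cell import manip, cams, job gives the robot as it stands.
- The arm moves only by the tool jog_arm, never from a script. Its argument "commands" is a list of rows, each an object of numbers: "dx", "dy", "dz": the shift along the tool's x, y, z each as a share of 40 mm, from -1 to 1; "ax", "ay", "az": the turn, a rotation vector about the tool's x, y, z each as a share of 10 degrees, from -1 to 1; "gripper": the closure, from 0 (fully open) to 1 (shut). A call has 1 to 10 rows; each row shifts and turns the commanded pose from where the row before left it, along the tool's axes as they then stand; what a row does not reach is not made up. A row lasts 1/8 s, in which the tool goes at most 62.5 mm and 10.7 degrees, less where a joint would pass 70% of its speed; a pose out of reach is approached as far as the arm can. A call with a number of a shift or a turn outside -1 to 1 is refused whole. A call with a gripper value outside its range is refused whole. The fingers move at their own pace and stop on an object; "squeeze" is the grip in N (left out, the last holds). Time passes only in rows, so rows that do not move let the fingers close. It gives the time, the measured TCP pose, the force, the opening and the grip force at its end, in the units of the state.
- manip.read_state(): the state, without advancing time (a new reading comes with each control period).
- cams.camera(name): name is "scene" or "top" or "wrist"; returns a dict with "image" (420x560x3 uint8, red, green, blue), "fx", "fy", "cx", "cy" (pixels), "world_to_cam" (4x4, takes a point from world to camera coordinates). Camera axes: x right, y down, z forward; pixel columns grow to the right and rows downward; lengths in mm; the calibration is good to about 2 mm. A picture is of the moment at which its call begins. There is no depth.
- job.sign_off(): hands the job in; it is judged then, once.
The state is a dict: "clock": time; "joints": joint angles; "qd": joint speeds; "effort": joint torques, N m; "eef_pos": TCP position; "eef_rot": TCP orientation; "wrist_force": force on the tool from outside, world axes, zero at the start; "moment": the same for the moment, N m; "finger_gap": finger opening in mm; "finger_force": force on a finger pad.
Only numpy, scipy, OpenCV 4.12 (cv2) and the standard library are available. Lean on these libraries where they do the work, as an engineer would, in place of code of your own. Each camera call takes 0.05 s, during which the arm holds its last target. There are 200 camera calls.

## Working session

There is one attempt and no reset: what is moved stays moved. The work goes in short steps, Python scripts to look and compute and a tool call to move; the robot and the scene stay as the last step left them, time stands still between calls to the robot, and variables do not carry over. Pictures are saved under pics/ and viewed, at most 10 in all, crops included, and the job is handed in when it is done.

Besides the shell and the picture viewer there is one more tool, called after ">>>" as name(argument=value, ...), one argument or row to a line, values as JSON. jog_arm: Moves the arm, as the interface text tells. Shift numbers are shares of 40 mm and turn numbers shares of 10 degrees, none past 1 either way. Its arguments: {"type":"object","properties":{"commands":{"type":"array"},"squeeze":{"type":"number"}},"required":["commands"]}

```bash
mkdir -p pics
python3 - <<'E'
from cell import manip,cams,job
import cv2,numpy as np
for n in("scene","top"):
    c=cams.camera(n);cv2.imwrite(f"pics/{n}0.png",c["image"][:,:,::-1]);print(n,c["fx"],c["fy"],c["cx"],c["cy"],np.round(c["world_to_cam"],4).tolist())
print(manip.read_state(),manip.nose_length)
E
```

```text
scene 403.6109143819672 403.6109143819672 277.2175913154924 212.97454715149306 [[0.0123, 0.9998, -0.014, -55.6366], [0.6603, -0.0186, -0.7508, -179.5434], [-0.7509, -0.0001, -0.6604, 1436.17], [0.0, 0.0, 0.0, 1.0]]
top 425.80615372075584 425.80615372075584 281.8673189921171 209.53728549542723 [[0.0116, -0.9998, -0.0135, 45.9111], [-0.9967, -0.0105, -0.0807, 451.0488], [0.0806, 0.0144, -0.9966, 1292.4752], [0.0, 0.0, 0.0, 1.0]]
{'clock': 0.1, 'joints': array([ 1.27637081e+00,  3.00386603e-01,  1.52148960e+00,  3.99526658e-05,
        1.32070038e+00, -6.66067899e-02]), 'qd': array([-3.33019575e-05, -6.20745157e-04, -1.04353999e-03, -2.21738770e-03,
       -5.60563888e-04,  2.16972590e-03]), 'effort': array([ 1.18438802e-03, -5.32654703e+01, -3.53285944e+01,  7.09829642e-02,
        2.34662258e-02, -7.00404053e-05]), 'eef_pos': array([124.15330203, 535.58343216, 212.97137507]), 'eef_rot': array([-3.14061348e+00, -1.04101978e-04,  2.91376397e+00]), 'wrist_force': array([ 0.85987884, -0.20144117, -0.12918711]), 'moment': array([ 0.00365373, -0.02092579,  0.02371396]), 'finger_force': 0.0, 'finger_gap': 94.07444995102722} 8.0
```

View pics/scene0.png

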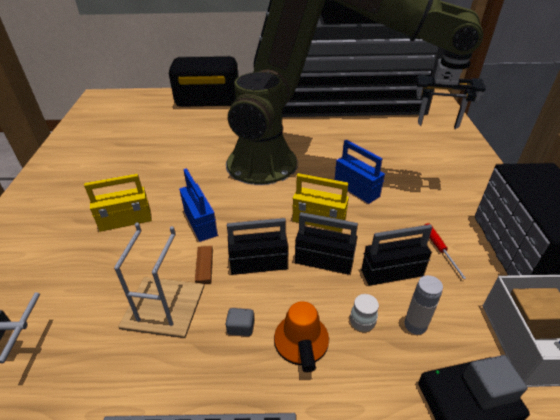

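View pics/top0.png

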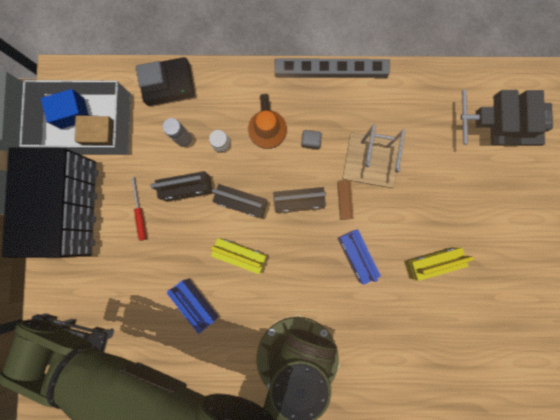

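The black, grey-handled cases are at top-view pixels (182,186), (240,200) and (300,200), and at (396,255), (326,243) and (258,245) in the scene view. The blue and yellow look-alikes are excluded by colour. The hanger is at (375,155) in the top view and (160,285) in the scene view. I'll confirm with one enlarged crop.

Run:
```python
import cv2,numpy as np
t=cv2.imread("pics/top0.png")[115:225,145:411];s=cv2.imread("pics/scene0.png")[210:310,215:435]
# top crop x3 ; scene crop x3 -> 
a=cv2.resize(t,None,fx=3,fy=3,interpolation=cv2.INTER_CUBIC)
b=np.zeros((270,798,3),np.uint8);q=cv2.resize(s[:90],None,fx=3,fy=3,interpolation=cv2.INTER_CUBIC);b[:,:q.shape[1]]=q
cv2.imwrite("pics/crop.png",np.vstack([a,b]))
```

```text
(no output)
```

View pics/crop.png

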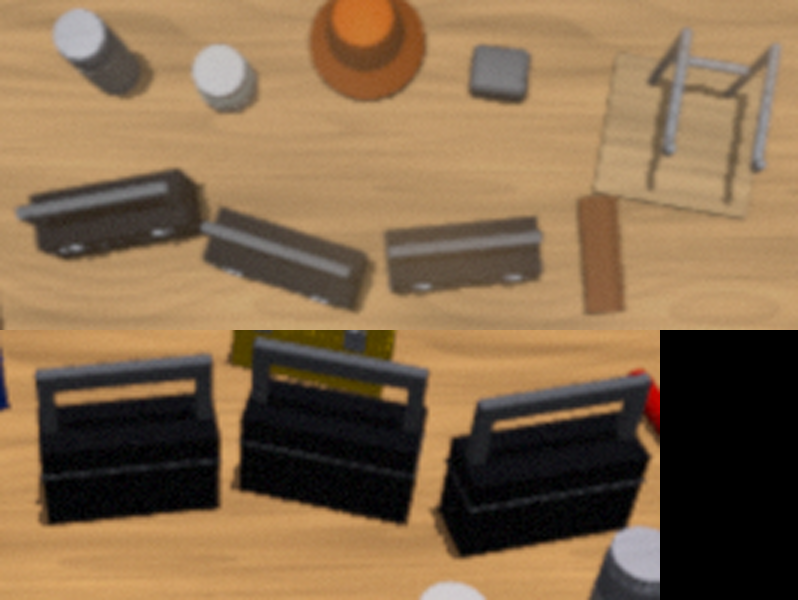

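The crop confirms it: three black cases with grey bars, and a hanger with its tips toward the robot at crop (670,150) and (758,165). Next I locate the bars and prongs from both views.

```bash
cat > h.py <<'E'
from cell import manip,cams,job
import numpy as np
def ray(c,u,v,z):
    T=np.array(c["world_to_cam"]);R=T[:3,:3];t=T[:3,3]
    o=-R.T@t;d=R.T@[(u-c["cx"])/c["fx"],(v-c["cy"])/c["fy"],1]
    return o+d*(z-o[2])/d[2]
def seg(a,b):
    m=(a+b)/2;d=b-a;y=np.degrees(np.arctan2(d[1],d[0]));return np.round(m[:2],1),"len",round(np.hypot(*d[:2]),1),"ang",round(y,1)
E
python3 - <<'E'
from h import *
T=cams.camera("top");S=cams.camera("scene")
tp=lambda u,v,z:ray(T,144.67+u/3,114.67+v/3,z)
sc=lambda u,v,z:ray(S,214.67+u/3,209.67+(v-330)/3,z)
for n,a,b in(("1",(20,214),(168,187)),("2",(206,228),(348,272)),("3",(390,247),(540,236))):print("top",n,seg(tp(*b,155),tp(*a,155)))
for n,a,b in(("1",(480,405),(648,379)),("2",(255,345),(428,373)),("3",(38,375),(212,360))):print("scene",n,seg(sc(*a,155),sc(*b,155)))
for p,z in(((670,150),217),((758,165),217),((686,32),195),((776,47),195)):print("hang",np.round(tp(*p,z),1))
for p,z in(((617,53),12),((595,190),12),((744,215),12)):print("base",np.round(tp(*p,z),1))
for p,z in(((139,229),217),((173,231),217),((121,265),195),((156,267),195)):print("hangS",np.round(ray(S,*p,z),1))
E
```

```text
top 1 (array([514.6, 344.3]), 'len', np.float64(139.4), 'ang', np.float64(101.0))
top 2 (array([470.2, 173.6]), 'len', np.float64(137.8), 'ang', np.float64(73.4))
top 3 (array([4.798e+02, 2.000e-01]), 'len', np.float64(138.5), 'ang', np.float64(94.8))
scene 1 (array([519.3, 345.5]), 'len', np.float64(139.6), 'ang', np.float64(100.6))
scene 2 (array([476.2, 175. ]), 'len', np.float64(140.5), 'ang', np.float64(74.6))
scene 3 (array([481.7,   2. ]), 'len', np.float64(140.0), 'ang', np.float64(95.7))
hang [ 555.1 -176.8  217. ]
hang [ 542.5 -253.5  217. ]
hang [ 666.8 -195.8  195. ]
hang [ 653.7 -276.3  195. ]
base [ 696.  -160.8   12. ]
base [ 551.3 -137.8   12. ]
base [ 526.7 -291.4   12. ]
hangS [ 564. -246.  217.]
hangS [ 572.2 -171.2  217. ]
hangS [ 646.6 -267.7  195. ]
hangS [ 653.7 -194.9  195. ]
```

>>> jog_arm(
  commands=[
    {"az": 1, "gripper": 0.3},
    {"az": 1, "gripper": 0.3},
    {"az": 1, "gripper": 0.3},
    {"az": 1, "gripper": 0.3},
    {"az": 1, "gripper": 0.3},
    {"az": 1, "gripper": 0.3},
    {"az": 0.6, "gripper": 0.3},
  ],
)

```text
schema error: expected keys dx, dy, dz, ax, ay, az, gripper
```

>>> jog_arm(
  commands=[
    {"dx": -0.65, "dy": 0.87},
    {"dx": -0.65, "dy": 0.87},
    {"dx": -0.65, "dy": 0.87},
    {"dx": -0.65, "dy": 0.87},
    {"dx": -0.65, "dy": 0.87},
    {"dx": -0.65, "dy": 0.87},
    {"dx": -0.65, "dy": 0.87},
    {"dx": -0.65, "dy": 0.87},
    {"dx": -0.65, "dy": 0.87},
    {"dx": -0.65, "dy": 0.87},
  ],
)

```text
schema error: expected keys dx, dy, dz, ax, ay, az, gripper
```

>>> jog_arm(
  commands=[
    {},
    {},
  ],
)

```text
schema error: expected keys dx, dy, dz, ax, ay, az, gripper
```

Run:
```python
from h import *
import cv2
c=cams.camera("wrist");cv2.imwrite("pics/w1.png",c["image"][:,:,::-1])
T=np.array(c["world_to_cam"])
for p in ((516,345,155),):
    q=T[:3,:3]@p+T[:3,3];print(q[0]/q[2]*c["fx"]+c["cx"],q[1]/q[2]*c["fy"]+c["cy"])
s=manip.read_state();print(s["eef_pos"],s["eef_rot"],s["wrist_force"],s["clock"],s["finger_gap"])
```

```text
197.47431943848432 567.2104817013352
[124.16482991 535.67567864 213.1792837 ] [-3.14105217e+00 -2.75379590e-05  2.91383917e+00] [-0.10800217  0.6221033   0.02520537] 0.25 94.00841939752087
```

View pics/w1.png

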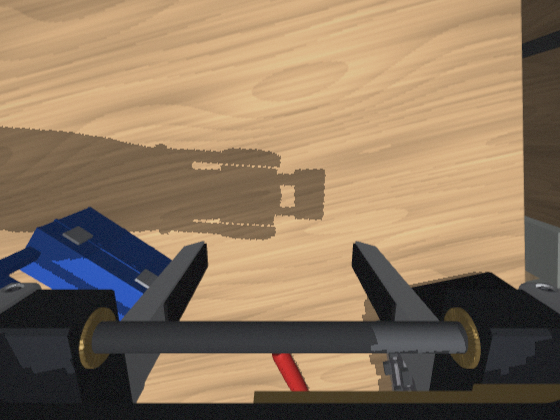

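The moves were refused because every row needs all seven keys. The wrist view therefore still shows the start spot, with the blue case at (100,260) and the screwdriver at (290,370). I'll resend the moves in full.

>>> jog_arm(
  commands=[
    {"dx": 0, "dy": 0, "dz": 0, "ax": 0, "ay": 0, "az": 1, "gripper": 0.3},
    {"dx": 0, "dy": 0, "dz": 0, "ax": 0, "ay": 0, "az": 1, "gripper": 0.3},
    {"dx": 0, "dy": 0, "dz": 0, "ax": 0, "ay": 0, "az": 1, "gripper": 0.3},
    {"dx": 0, "dy": 0, "dz": 0, "ax": 0, "ay": 0, "az": 1, "gripper": 0.3},
    {"dx": 0, "dy": 0, "dz": 0, "ax": 0, "ay": 0, "az": 1, "gripper": 0.3},
    {"dx": 0, "dy": 0, "dz": 0, "ax": 0, "ay": 0, "az": 1, "gripper": 0.3},
    {"dx": 0, "dy": 0, "dz": 0, "ax": 0, "ay": 0, "az": 0.6, "gripper": 0.3},
  ],
)

```text
clock: 1.12
eef_pos: [124.2, 535.7, 213.3]
eef_rot: [-3.141, 0.0, 1.757]
wrist_force: [-0.4, -0.3, -0.2]
finger_gap: 66.0
finger_force: 0.0
```

>>> jog_arm(
  commands=[
    {"dx": -0.65, "dy": 0.87, "dz": 0, "ax": 0, "ay": 0, "az": 0, "gripper": 0.3},
    {"dx": -0.65, "dy": 0.87, "dz": 0, "ax": 0, "ay": 0, "az": 0, "gripper": 0.3},
    {"dx": -0.65, "dy": 0.87, "dz": 0, "ax": 0, "ay": 0, "az": 0, "gripper": 0.3},
    {"dx": -0.65, "dy": 0.87, "dz": 0, "ax": 0, "ay": 0, "az": 0, "gripper": 0.3},
    {"dx": -0.65, "dy": 0.87, "dz": 0, "ax": 0, "ay": 0, "az": 0, "gripper": 0.3},
    {"dx": -0.65, "dy": 0.87, "dz": 0, "ax": 0, "ay": 0, "az": 0, "gripper": 0.3},
    {"dx": -0.65, "dy": 0.87, "dz": 0, "ax": 0, "ay": 0, "az": 0, "gripper": 0.3},
    {"dx": -0.65, "dy": 0.87, "dz": 0, "ax": 0, "ay": 0, "az": 0, "gripper": 0.3},
    {"dx": -0.65, "dy": 0.87, "dz": 0, "ax": 0, "ay": 0, "az": 0, "gripper": 0.3},
    {"dx": -0.65, "dy": 0.87, "dz": 0, "ax": 0, "ay": 0, "az": 0, "gripper": 0.3},
  ],
)

```text
clock: 2.38
eef_pos: [516.4, 345.8, 213.3]
eef_rot: [-3.141, 0.0, 1.762]
wrist_force: [0.6, 0.5, -0.1]
finger_gap: 65.6
finger_force: 0.0
```

>>> jog_arm(
  commands=[
    {"dx": 0, "dy": 0, "dz": 0, "ax": 0, "ay": 0, "az": 0, "gripper": 0.3},
    {"dx": 0, "dy": 0, "dz": 0, "ax": 0, "ay": 0, "az": 0, "gripper": 0.3},
  ],
)

```text
clock: 2.62
eef_pos: [514.8, 346.8, 213.2]
eef_rot: [-3.141, 0.0, 1.762]
wrist_force: [-0.4, -0.6, 0.6]
finger_gap: 65.5
finger_force: 0.0
```

Run:
```python
from h import *
import cv2
c=cams.camera("wrist");cv2.imwrite("pics/w2.png",c["image"][:,:,::-1])
T=np.array(c["world_to_cam"])
for p in ((516,345,155),):
    q=T[:3,:3]@p+T[:3,3];print(q[0]/q[2]*c["fx"]+c["cx"],q[1]/q[2]*c["fy"]+c["cy"])
s=manip.read_state();print(s["eef_pos"],s["eef_rot"],s["wrist_force"],s["clock"],s["finger_gap"])
```

```text
279.6794509211103 232.26760414700703
[514.53792494 347.09352391 213.39330457] [-3.14127686e+00 -3.12932832e-05  1.76257094e+00] [-0.67271467 -0.512531   -0.51824773] 2.675 66.10847627044672
```

View pics/w2.png

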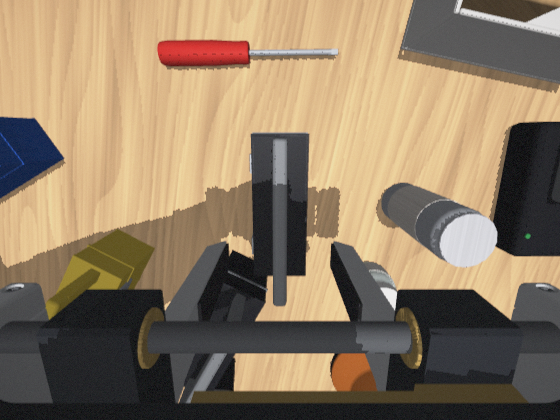

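Wrist view: the bar of case 1 is vertical at column 280, rows 138–306, centred between the fingers. I'll compute its centre.

Run:
```python
from h import *
c=cams.camera("wrist")
print(seg(ray(c,280,305,155),ray(c,280,138,155)))
```

```text
(array([515.3, 348.9]), 'len', np.float64(141.9), 'ang', np.float64(101.0))
```

>>> jog_arm(
  commands=[
    {"dx": 0, "dy": 0, "dz": 0.66, "ax": 0, "ay": 0, "az": 0, "gripper": 0.3},
    {"dx": 0, "dy": 0, "dz": 0.66, "ax": 0, "ay": 0, "az": 0, "gripper": 0.3},
    {"dx": 0, "dy": 0, "dz": 0.66, "ax": 0, "ay": 0, "az": 0, "gripper": 0.3},
    {"dx": 0, "dy": 0, "dz": 0, "ax": 0, "ay": 0, "az": 0, "gripper": 0.7},
    {"dx": 0, "dy": 0, "dz": 0, "ax": 0, "ay": 0, "az": 0, "gripper": 1},
    {"dx": 0, "dy": 0, "dz": 0, "ax": 0, "ay": 0, "az": 0, "gripper": 1},
    {"dx": 0, "dy": 0, "dz": 0, "ax": 0, "ay": 0, "az": 0, "gripper": 1},
  ],
  squeeze=40,
)

```text
clock: 3.6
eef_pos: [515.4, 346.8, 135.0]
eef_rot: [3.141, -0.0, 1.762]
wrist_force: [-0.4, 0.1, -0.3]
finger_gap: 29.4
finger_force: 0.0
```

>>> jog_arm(
  commands=[
    {"dx": 0, "dy": 0, "dz": 0, "ax": 0, "ay": 0, "az": 0, "gripper": 1},
    {"dx": 0, "dy": 0, "dz": 0, "ax": 0, "ay": 0, "az": 0, "gripper": 1},
    {"dx": 0, "dy": 0, "dz": 0, "ax": 0, "ay": 0, "az": 0, "gripper": 1},
    {"dx": 0, "dy": 0, "dz": -0.25, "ax": 0, "ay": 0, "az": 0, "gripper": 1},
    {"dx": 0, "dy": 0, "dz": -0.25, "ax": 0, "ay": 0, "az": 0, "gripper": 1},
    {"dx": 0, "dy": 0, "dz": 0, "ax": 0, "ay": 0, "az": 0, "gripper": 1},
    {"dx": 0, "dy": 0, "dz": 0, "ax": 0, "ay": 0, "az": 0, "gripper": 1},
    {"dx": 0, "dy": 0, "dz": 0, "ax": 0, "ay": 0, "az": 0, "gripper": 1},
  ],
)

```text
clock: 4.6
eef_pos: [515.1, 346.5, 153.9]
eef_rot: [-3.141, 0.0, 1.762]
wrist_force: [0.2, -0.0, -1.2]
finger_gap: 12.0
finger_force: 40.0
```

Run:
```python
from h import *
F=[]
for i in range(6):
    cams.camera("wrist");s=manip.read_state();F.append(s["wrist_force"])
print(np.mean(F,0),np.std(F,0),s["moment"],s["finger_gap"],s["eef_pos"])
```

```text
[ 0.20579004  0.24541076 -2.06022094] [0.46252098 0.30138936 0.3352724 ] [-0.06867092  0.07879177  0.00448218] 11.921274079647931 [515.219617   346.58690572 154.13980519]
```

Case 1 weighs about 2.1 N (0.21 kg), so it is light. I'll put it back and go over case 2.

>>> jog_arm(
  commands=[
    {"dx": 0, "dy": 0, "dz": 0.25, "ax": 0, "ay": 0, "az": 0, "gripper": 1},
    {"dx": 0, "dy": 0, "dz": 0.23, "ax": 0, "ay": 0, "az": 0, "gripper": 1},
    {"dx": 0, "dy": 0, "dz": 0, "ax": 0, "ay": 0, "az": 0, "gripper": 1},
    {"dx": 0, "dy": 0, "dz": 0, "ax": 0, "ay": 0, "az": 0, "gripper": 0.3},
    {"dx": 0, "dy": 0, "dz": 0, "ax": 0, "ay": 0, "az": 0, "gripper": 0.3},
    {"dx": 0, "dy": 0, "dz": 0, "ax": 0, "ay": 0, "az": 0, "gripper": 0.3},
    {"dx": 0, "dy": 0, "dz": 0, "ax": 0, "ay": 0, "az": 0, "gripper": 0.3},
  ],
)

```text
clock: 5.78
eef_pos: [515.3, 346.6, 135.1]
eef_rot: [3.141, -0.0, 1.762]
wrist_force: [0.3, -0.1, -1.0]
finger_gap: 48.0
finger_force: 0.0
```

>>> jog_arm(
  commands=[
    {"dx": 0, "dy": 0, "dz": -1, "ax": 0, "ay": 0, "az": 0, "gripper": 0.3},
    {"dx": 0, "dy": 0, "dz": -1, "ax": 0, "ay": 0, "az": 0, "gripper": 0.3},
    {"dx": 0, "dy": 0, "dz": 0, "ax": 0, "ay": 0, "az": 0.9, "gripper": 0.3},
    {"dx": 0, "dy": 0, "dz": 0, "ax": 0, "ay": 0, "az": 0.9, "gripper": 0.3},
    {"dx": 0, "dy": 0, "dz": 0, "ax": 0, "ay": 0, "az": 0.9, "gripper": 0.3},
    {"dx": -0.89, "dy": 0.03, "dz": 0, "ax": 0, "ay": 0, "az": 0, "gripper": 0.3},
    {"dx": -0.89, "dy": 0.03, "dz": 0, "ax": 0, "ay": 0, "az": 0, "gripper": 0.3},
    {"dx": -0.89, "dy": 0.03, "dz": 0, "ax": 0, "ay": 0, "az": 0, "gripper": 0.3},
    {"dx": -0.89, "dy": 0.03, "dz": 0, "ax": 0, "ay": 0, "az": 0, "gripper": 0.3},
    {"dx": -0.89, "dy": 0.03, "dz": 0, "ax": 0, "ay": 0, "az": 0, "gripper": 0.3},
  ],
)

```text
clock: 7.02
eef_pos: [471.4, 172.8, 215.2]
eef_rot: [3.141, -0.0, 1.291]
wrist_force: [0.0, 0.0, 0.5]
finger_gap: 66.1
finger_force: 0.0
```

>>> jog_arm(
  commands=[
    {"dx": 0, "dy": 0, "dz": 0, "ax": 0, "ay": 0, "az": 0, "gripper": 0.3},
    {"dx": 0, "dy": 0, "dz": 0, "ax": 0, "ay": 0, "az": 0, "gripper": 0.3},
  ],
)

```text
clock: 7.28
eef_pos: [472.0, 174.3, 215.3]
eef_rot: [3.141, -0.0, 1.29]
wrist_force: [-0.0, 0.7, 0.1]
finger_gap: 65.9
finger_force: 0.0
```

Run:
```python
from h import *
import cv2
c=cams.camera("wrist");cv2.imwrite("pics/w3.png",c["image"][:,:,::-1])
```

```text
(no output)
```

View pics/w3.png

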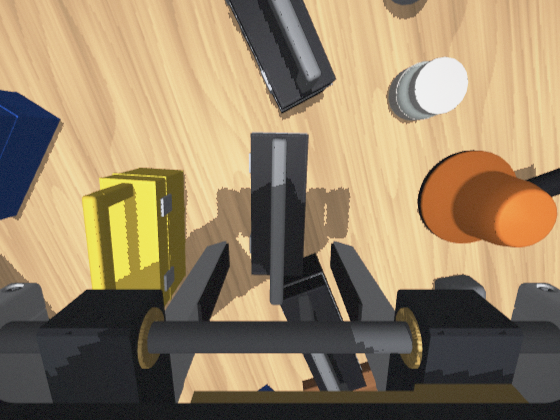

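Wrist view: case 2's bar is centred at column 278, rows 139–304, and case 1 stands undisturbed at (280,50). I'll grasp and weigh case 2.

>>> jog_arm(
  commands=[
    {"dx": 0, "dy": 0, "dz": 0.67, "ax": 0, "ay": 0, "az": 0, "gripper": 0.3},
    {"dx": 0, "dy": 0, "dz": 0.67, "ax": 0, "ay": 0, "az": 0, "gripper": 0.4},
    {"dx": 0, "dy": 0, "dz": 0.67, "ax": 0, "ay": 0, "az": 0, "gripper": 0.5},
    {"dx": 0, "dy": 0, "dz": 0, "ax": 0, "ay": 0, "az": 0, "gripper": 1},
    {"dx": 0, "dy": 0, "dz": 0, "ax": 0, "ay": 0, "az": 0, "gripper": 1},
    {"dx": 0, "dy": 0, "dz": 0, "ax": 0, "ay": 0, "az": 0, "gripper": 1},
    {"dx": 0, "dy": 0, "dz": 0, "ax": 0, "ay": 0, "az": 0, "gripper": 1},
    {"dx": 0, "dy": 0, "dz": 0, "ax": 0, "ay": 0, "az": 0, "gripper": 1},
  ],
)

```text
clock: 8.32
eef_pos: [472.0, 173.9, 135.2]
eef_rot: [3.141, -0.0, 1.291]
wrist_force: [-0.7, -0.3, 3.7]
finger_gap: 12.0
finger_force: 40.0
```

>>> jog_arm(
  commands=[
    {"dx": 0, "dy": 0, "dz": 0, "ax": 0, "ay": 0, "az": 0, "gripper": 1},
    {"dx": 0, "dy": 0, "dz": -0.25, "ax": 0, "ay": 0, "az": 0, "gripper": 1},
    {"dx": 0, "dy": 0, "dz": -0.25, "ax": 0, "ay": 0, "az": 0, "gripper": 1},
    {"dx": 0, "dy": 0, "dz": 0, "ax": 0, "ay": 0, "az": 0, "gripper": 1},
    {"dx": 0, "dy": 0, "dz": 0, "ax": 0, "ay": 0, "az": 0, "gripper": 1},
    {"dx": 0, "dy": 0, "dz": 0, "ax": 0, "ay": 0, "az": 0, "gripper": 1},
  ],
)

```text
clock: 9.07
eef_pos: [471.6, 173.8, 154.3]
eef_rot: [-3.141, 0.0, 1.291]
wrist_force: [-0.3, -0.6, -4.4]
finger_gap: 11.7
finger_force: 40.0
```

```bash
cat > w.py <<'E'
from h import *
F=[]
for i in range(6):
    cams.camera("wrist");s=manip.read_state();F.append(s["wrist_force"])
print(np.mean(F,0),np.std(F,0),s["moment"],s["finger_gap"],s["eef_pos"],s["eef_rot"])
E
python3 w.py
```

```text
[-0.33443633 -0.26796071 -4.65846678] [0.62624121 0.37009295 0.82621818] [-0.09233185  0.0863864   0.02175744] 11.842425679094747 [471.7837624  173.88997721 154.59155869] [-3.14151045e+00  5.38710018e-05  1.29067930e+00]
```

Case 2 weighs about 4.7 N, which is below 5.6. I'll put it back and check case 3.

>>> jog_arm(
  commands=[
    {"dx": 0, "dy": 0, "dz": 0.25, "ax": 0, "ay": 0, "az": 0, "gripper": 1},
    {"dx": 0, "dy": 0, "dz": 0.24, "ax": 0, "ay": 0, "az": 0, "gripper": 1},
    {"dx": 0, "dy": 0, "dz": 0, "ax": 0, "ay": 0, "az": 0, "gripper": 1},
    {"dx": 0, "dy": 0, "dz": 0, "ax": 0, "ay": 0, "az": 0, "gripper": 0.3},
    {"dx": 0, "dy": 0, "dz": 0, "ax": 0, "ay": 0, "az": 0, "gripper": 0.3},
    {"dx": 0, "dy": 0, "dz": 0, "ax": 0, "ay": 0, "az": 0, "gripper": 0.3},
    {"dx": 0, "dy": 0, "dz": 0, "ax": 0, "ay": 0, "az": 0, "gripper": 0.3},
  ],
)

```text
clock: 10.25
eef_pos: [471.9, 173.9, 135.1]
eef_rot: [3.141, -0.0, 1.291]
wrist_force: [0.2, -0.6, -0.8]
finger_gap: 48.1
finger_force: 0.0
```

>>> jog_arm(
  commands=[
    {"dx": 0, "dy": 0, "dz": -1, "ax": 0, "ay": 0, "az": 0, "gripper": 0.3},
    {"dx": 0, "dy": 0, "dz": -1, "ax": 0, "ay": 0, "az": 0, "gripper": 0.3},
    {"dx": 0, "dy": 0, "dz": 0, "ax": 0, "ay": 0, "az": -0.7, "gripper": 0.3},
    {"dx": 0, "dy": 0, "dz": 0, "ax": 0, "ay": 0, "az": -0.7, "gripper": 0.3},
    {"dx": 0, "dy": 0, "dz": 0, "ax": 0, "ay": 0, "az": -0.7, "gripper": 0.3},
    {"dx": -0.86, "dy": -0.03, "dz": 0, "ax": 0, "ay": 0, "az": 0, "gripper": 0.3},
    {"dx": -0.86, "dy": -0.03, "dz": 0, "ax": 0, "ay": 0, "az": 0, "gripper": 0.3},
    {"dx": -0.86, "dy": -0.03, "dz": 0, "ax": 0, "ay": 0, "az": 0, "gripper": 0.3},
    {"dx": -0.86, "dy": -0.03, "dz": 0, "ax": 0, "ay": 0, "az": 0, "gripper": 0.3},
    {"dx": -0.86, "dy": -0.03, "dz": 0, "ax": 0, "ay": 0, "az": 0, "gripper": 0.3},
  ],
)

```text
clock: 11.5
eef_pos: [480.6, 0.9, 215.2]
eef_rot: [3.141, 0.0, 1.657]
wrist_force: [0.4, 0.8, -0.4]
finger_gap: 66.0
finger_force: 0.0
```

>>> jog_arm(
  commands=[
    {"dx": 0, "dy": 0, "dz": 0, "ax": 0, "ay": 0, "az": 0, "gripper": 0.3},
    {"dx": 0, "dy": 0, "dz": 0, "ax": 0, "ay": 0, "az": 0, "gripper": 0.3},
  ],
)

```text
clock: 11.75
eef_pos: [480.6, 2.5, 215.1]
eef_rot: [3.142, -0.0, 1.657]
wrist_force: [-0.3, -0.2, -0.0]
finger_gap: 65.9
finger_force: 0.0
```

Run:
```python
from h import *
import cv2
c=cams.camera("wrist");cv2.imwrite("pics/w4.png",c["image"][:,:,::-1])
```

```text
(no output)
```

View pics/w4.png

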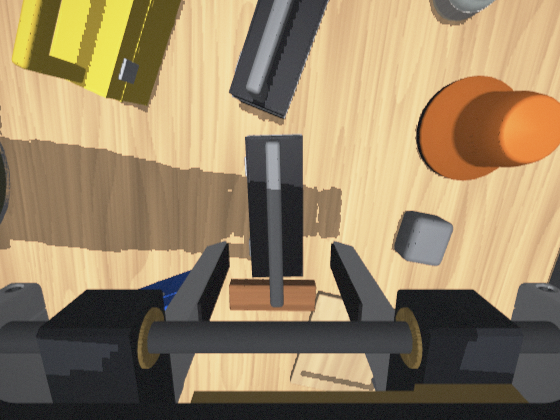

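Wrist view: case 3's bar runs from (272,142) to (277,306), about 4 mm left of centre and turned 1.7°. I'll correct for that, then grasp and weigh.

>>> jog_arm(
  commands=[
    {"dx": 0, "dy": -0.1, "dz": 0.5, "ax": 0, "ay": 0, "az": -0.17, "gripper": 0.3},
    {"dx": 0, "dy": 0, "dz": 0.75, "ax": 0, "ay": 0, "az": 0, "gripper": 0.4},
    {"dx": 0, "dy": 0, "dz": 0.75, "ax": 0, "ay": 0, "az": 0, "gripper": 0.5},
    {"dx": 0, "dy": 0, "dz": 0, "ax": 0, "ay": 0, "az": 0, "gripper": 1},
    {"dx": 0, "dy": 0, "dz": 0, "ax": 0, "ay": 0, "az": 0, "gripper": 1},
    {"dx": 0, "dy": 0, "dz": 0, "ax": 0, "ay": 0, "az": 0, "gripper": 1},
    {"dx": 0, "dy": 0, "dz": 0, "ax": 0, "ay": 0, "az": 0, "gripper": 1},
    {"dx": 0, "dy": 0, "dz": 0, "ax": 0, "ay": 0, "az": 0, "gripper": 1},
  ],
  squeeze=50,
)

```text
clock: 12.8
eef_pos: [476.9, 1.7, 135.8]
eef_rot: [3.141, 0.0, 1.687]
wrist_force: [-3.4, 0.5, 6.7]
finger_gap: 11.4
finger_force: 50.0
```

>>> jog_arm(
  commands=[
    {"dx": 0, "dy": 0, "dz": 0, "ax": 0, "ay": 0, "az": 0, "gripper": 1},
    {"dx": 0, "dy": 0, "dz": -0.25, "ax": 0, "ay": 0, "az": 0, "gripper": 1},
    {"dx": 0, "dy": 0, "dz": -0.25, "ax": 0, "ay": 0, "az": 0, "gripper": 1},
    {"dx": 0, "dy": 0, "dz": 0, "ax": 0, "ay": 0, "az": 0, "gripper": 1},
    {"dx": 0, "dy": 0, "dz": 0, "ax": 0, "ay": 0, "az": 0, "gripper": 1},
    {"dx": 0, "dy": 0, "dz": 0, "ax": 0, "ay": 0, "az": 0, "gripper": 1},
  ],
)

```text
clock: 13.55
eef_pos: [476.5, 1.7, 154.7]
eef_rot: [-3.141, -0.0, 1.687]
wrist_force: [-0.4, -0.4, -8.3]
finger_gap: 11.4
finger_force: 50.0
```

```bash
python3 w.py
```

```text
[ 0.06701775  0.15433518 -7.01590942] [0.57786571 0.35300644 0.3727779 ] [-0.07121016  0.10379616 -0.02315107] 11.150918781094251 [476.64329171   1.68049451 154.97018241] [-3.14144568e+00 -3.04987184e-05  1.68684264e+00]
```

Case 3 weighs about 7.0 N, so it is the full one. I'll raise it and carry it to a point in front of the hanger tips.

>>> jog_arm(
  commands=[
    {"dx": 0, "dy": 0, "dz": -0.3, "ax": 0, "ay": 0, "az": 0, "gripper": 1},
    {"dx": 0, "dy": 0, "dz": -0.6, "ax": 0, "ay": 0, "az": 0, "gripper": 1},
    {"dx": 0, "dy": 0, "dz": -0.6, "ax": 0, "ay": 0, "az": 0, "gripper": 1},
    {"dx": 0, "dy": 0, "dz": -0.35, "ax": 0, "ay": 0, "az": 0, "gripper": 1},
    {"dx": -0.2, "dy": 0, "dz": 0, "ax": 0, "ay": 0, "az": 0, "gripper": 1},
    {"dx": -0.4, "dy": 0, "dz": 0, "ax": 0, "ay": 0, "az": 0, "gripper": 1},
    {"dx": -0.6, "dy": -0.03, "dz": 0, "ax": 0, "ay": 0, "az": 0, "gripper": 1},
    {"dx": -0.6, "dy": -0.03, "dz": 0, "ax": 0, "ay": 0, "az": 0, "gripper": 1},
    {"dx": -0.6, "dy": -0.03, "dz": 0, "ax": 0, "ay": 0, "az": 0, "gripper": 1},
    {"dx": -0.6, "dy": -0.03, "dz": 0, "ax": 0, "ay": 0, "az": 0, "gripper": 1},
  ],
  squeeze=60,
)

```text
clock: 15.1
eef_pos: [485.4, -119.9, 228.0]
eef_rot: [-3.14, -0.001, 1.686]
wrist_force: [1.0, 0.5, -6.5]
finger_gap: 11.2
finger_force: 60.0
```

>>> jog_arm(
  commands=[
    {"dx": -0.6, "dy": -0.02, "dz": 0, "ax": 0, "ay": 0, "az": 0, "gripper": 1},
    {"dx": -0.6, "dy": 0, "dz": 0, "ax": 0, "ay": 0, "az": 0, "gripper": 1},
    {"dx": -0.5, "dy": 0, "dz": 0, "ax": 0, "ay": 0, "az": 0, "gripper": 1},
    {"dx": -0.3, "dy": 0, "dz": 0, "ax": 0, "ay": 0, "az": 0, "gripper": 1},
    {"dx": -0.18, "dy": 0, "dz": 0, "ax": 0, "ay": 0, "az": 0.3, "gripper": 1},
    {"dx": 0, "dy": 0, "dz": 0, "ax": 0, "ay": 0, "az": 0.5, "gripper": 1},
    {"dx": 0, "dy": 0, "dz": 0, "ax": 0, "ay": 0, "az": 0.5, "gripper": 1},
    {"dx": 0, "dy": 0, "dz": 0, "ax": 0, "ay": 0, "az": 0.33, "gripper": 1},
    {"dx": 0, "dy": 0, "dz": 0, "ax": 0, "ay": 0, "az": 0, "gripper": 1},
    {"dx": 0, "dy": 0, "dz": 0, "ax": 0, "ay": 0, "az": 0, "gripper": 1},
  ],
)

```text
clock: 16.35
eef_pos: [495.1, -204.8, 228.9]
eef_rot: [-3.141, -0.0, 1.404]
wrist_force: [-0.2, 0.5, -5.8]
finger_gap: 11.2
finger_force: 60.0
```

Run:
```python
from h import *
import cv2
s=cams.camera("scene")["image"][:,:,::-1];t=cams.camera("top")["image"][:,:,::-1]
cv2.imwrite("pics/s5.png",s);cv2.imwrite("pics/t5.png",t)
r=lambda im:cv2.resize(im,None,fx=4,fy=4,interpolation=cv2.INTER_CUBIC)
a=r(s[190:340,95:195]);b=r(t[110:260,310:410])
cv2.imwrite("pics/c5.png",np.hstack([a,b]));print(a.shape,b.shape)
st=manip.read_state();print(st["eef_pos"],st["eef_rot"],st["wrist_force"])
```

```text
(600, 400, 3) (600, 400, 3)
[ 495.09622931 -204.79613168  229.01500745] [-3.14152356e+00 -1.06123517e-05  1.40329506e+00] [ 0.06431434  0.26106452 -6.73238536]
```

View pics/c5.png

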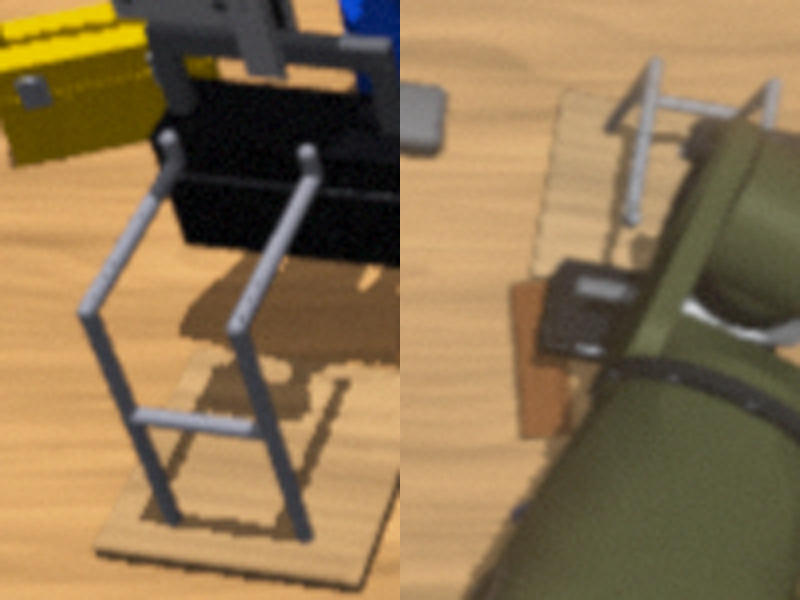

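Scene crop: the prong tips are at (168,135) and (307,148), the rear bends at (90,312) and (239,330), and the held bar spans about (158,35) to (392,43), level. I'll work out where the hanger sits relative to the case.

Run:
```python
from h import *
S=cams.camera("scene");T=cams.camera("top")
sc=lambda u,v,z:np.round(ray(S,94.6+u/4,189.6+v/4,z),1)
tp=lambda u,v,z:np.round(ray(T,309.6+(u-400)/4,109.6+v/4,z),1)
print("tips",sc(168,135,217),sc(307,148,217),"mid",(sc(168,135,217)+sc(307,148,217))/2)
print("bend",sc(90,312,197),sc(239,330,197),"mid",(sc(90,312,197)+sc(239,330,197))/2)
print("feet",sc(174,522,12),sc(305,538,12))
print("bar ends top",sc(158,32,248),sc(392,40,248))
print("top tip",tp(632,220,215),"bends",tp(655,66,197),tp(772,84,197))
```

```text
tips [ 545.8 -255.7  217. ] [ 558.3 -177.3  217. ] mid [ 552.05 -216.5   217.  ]
bend [ 655.1 -272.7  197. ] [ 668.8 -194.5  197. ] mid [ 661.95 -233.6   197.  ]
feet [ 654.4 -275.2   12. ] [ 666.8 -196.9   12. ]
bar ends top [ 494.4 -266.5  248. ] [ 505.3 -134.3  248. ]
top tip [ 555.6 -176.2  215. ] bends [ 664.1 -195.5  197. ] [ 652.4 -273.8  197. ]
```

>>> jog_arm(
  commands=[
    {"dx": -0.12, "dy": 0, "dz": 0.04, "ax": 0, "ay": 0, "az": -0.06, "gripper": 1},
    {"dx": 0, "dy": 0.2, "dz": 0, "ax": 0, "ay": 0, "az": 0, "gripper": 1},
    {"dx": 0, "dy": 0.3, "dz": 0, "ax": 0, "ay": 0, "az": 0, "gripper": 1},
    {"dx": 0, "dy": 0.3, "dz": 0, "ax": 0, "ay": 0, "az": 0, "gripper": 1},
    {"dx": 0, "dy": 0.3, "dz": 0, "ax": 0, "ay": 0, "az": 0, "gripper": 1},
    {"dx": 0, "dy": 0.2, "dz": 0, "ax": 0, "ay": 0, "az": 0, "gripper": 1},
    {"dx": 0, "dy": 0, "dz": 0, "ax": 0, "ay": 0, "az": 0, "gripper": 1},
    {"dx": 0, "dy": 0, "dz": 0, "ax": 0, "ay": 0, "az": 0, "gripper": 1},
  ],
)

```text
clock: 17.55
eef_pos: [545.5, -217.7, 227.4]
eef_rot: [-3.141, 0.0, 1.413]
wrist_force: [-0.7, 0.5, -7.3]
finger_gap: 11.5
finger_force: 60.0
```

>>> jog_arm(
  commands=[
    {"dx": 0, "dy": 0.2, "dz": 0, "ax": 0, "ay": 0, "az": 0, "gripper": 1},
    {"dx": 0, "dy": 0.25, "dz": 0, "ax": 0, "ay": 0, "az": 0, "gripper": 1},
    {"dx": 0, "dy": 0.3, "dz": 0, "ax": 0, "ay": 0, "az": 0, "gripper": 1},
    {"dx": 0, "dy": 0.3, "dz": 0, "ax": 0, "ay": 0, "az": 0, "gripper": 1},
    {"dx": 0, "dy": 0.3, "dz": 0, "ax": 0, "ay": 0, "az": 0, "gripper": 1},
    {"dx": 0, "dy": 0.1, "dz": 0, "ax": 0, "ay": 0, "az": 0, "gripper": 1},
    {"dx": 0, "dy": 0, "dz": 0, "ax": 0, "ay": 0, "az": 0, "gripper": 1},
  ],
)

```text
clock: 18.42
eef_pos: [603.0, -226.8, 227.1]
eef_rot: [-3.141, -0.0, 1.413]
wrist_force: [-1.1, 0.2, -7.5]
finger_gap: 11.7
finger_force: 60.0
```

Run:
```python
from h import *
import cv2
s=cams.camera("scene")["image"][:,:,::-1]
cv2.imwrite("pics/c6.png",cv2.resize(s[190:340,85:235],None,fx=4,fy=4,interpolation=cv2.INTER_CUBIC))
```

```text
(no output)
```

View pics/c6.png

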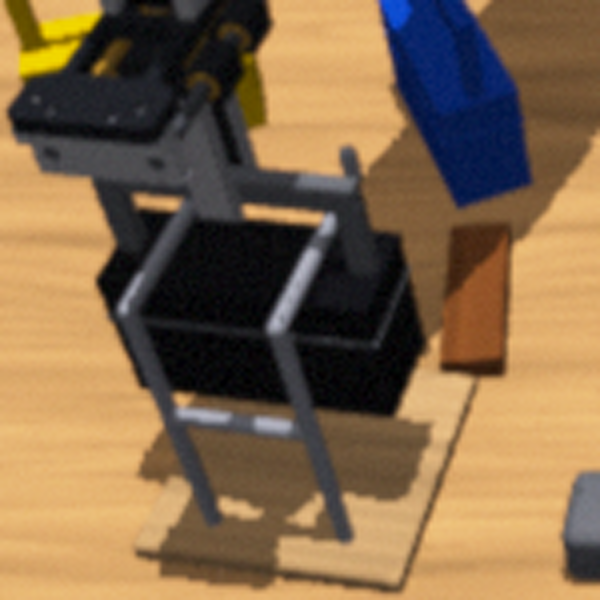

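The scene crop shows both prongs running through the handle opening, inside the legs and under the bar (bar at about row 190). I'll lower it.

>>> jog_arm(
  commands=[
    {"dx": 0, "dy": 0, "dz": 0.2, "ax": 0, "ay": 0, "az": 0, "gripper": 1},
    {"dx": 0, "dy": 0, "dz": 0.2, "ax": 0, "ay": 0, "az": 0, "gripper": 1},
    {"dx": 0, "dy": 0, "dz": 0.15, "ax": 0, "ay": 0, "az": 0, "gripper": 1},
    {"dx": 0, "dy": 0, "dz": 0.05, "ax": 0, "ay": 0, "az": 0, "gripper": 1},
    {"dx": 0, "dy": 0, "dz": 0, "ax": 0, "ay": 0, "az": 0, "gripper": 1},
    {"dx": 0, "dy": 0, "dz": 0, "ax": 0, "ay": 0, "az": 0, "gripper": 1},
  ],
)

```text
clock: 19.23
eef_pos: [603.0, -226.9, 203.8]
eef_rot: [3.141, 0.0, 1.413]
wrist_force: [-0.4, -0.7, -7.2]
finger_gap: 11.4
finger_force: 60.0
```

>>> jog_arm(
  commands=[
    {"dx": 0, "dy": 0, "dz": 0.05, "ax": 0, "ay": 0, "az": 0, "gripper": 1},
    {"dx": 0, "dy": 0, "dz": 0, "ax": 0, "ay": 0, "az": 0, "gripper": 1},
    {"dx": 0, "dy": 0, "dz": 0, "ax": 0, "ay": 0, "az": 0, "gripper": 1},
  ],
)

```text
clock: 19.6
eef_pos: [602.9, -226.8, 201.5]
eef_rot: [-3.142, -0.0, 1.413]
wrist_force: [-0.4, 1.1, -6.8]
finger_gap: 11.5
finger_force: 60.0
```

>>> jog_arm(
  commands=[
    {"dx": 0, "dy": 0, "dz": 0.03, "ax": 0, "ay": 0, "az": 0, "gripper": 1},
    {"dx": 0, "dy": 0, "dz": 0, "ax": 0, "ay": 0, "az": 0, "gripper": 1},
    {"dx": 0, "dy": 0, "dz": 0, "ax": 0, "ay": 0, "az": 0, "gripper": 1},
  ],
)

```text
clock: 19.98
eef_pos: [603.0, -226.9, 200.7]
eef_rot: [3.141, 0.0, 1.413]
wrist_force: [-1.3, 0.6, 0.2]
finger_gap: 11.8
finger_force: 60.0
```

It is in contact and the load is off the wrist. I'll release it gently and rise.

>>> jog_arm(
  commands=[
    {"dx": 0, "dy": 0, "dz": 0, "ax": 0, "ay": 0, "az": 0, "gripper": 0.8},
    {"dx": 0, "dy": 0, "dz": 0, "ax": 0, "ay": 0, "az": 0, "gripper": 0.6},
    {"dx": 0, "dy": 0, "dz": 0, "ax": 0, "ay": 0, "az": 0, "gripper": 0.5},
    {"dx": 0, "dy": 0, "dz": 0, "ax": 0, "ay": 0, "az": 0, "gripper": 0.5},
    {"dx": 0, "dy": 0, "dz": -0.5, "ax": 0, "ay": 0, "az": 0, "gripper": 0.5},
    {"dx": 0, "dy": 0, "dz": -0.8, "ax": 0, "ay": 0, "az": 0, "gripper": 0.5},
    {"dx": 0, "dy": 0, "dz": -0.8, "ax": 0, "ay": 0, "az": 0, "gripper": 0.5},
    {"dx": 0, "dy": 0, "dz": -0.8, "ax": 0, "ay": 0, "az": 0, "gripper": 0.5},
    {"dx": 0, "dy": 0, "dz": -0.8, "ax": 0, "ay": 0, "az": 0, "gripper": 0.5},
    {"dx": 0, "dy": 0, "dz": 0, "ax": 0, "ay": 0, "az": 0, "gripper": 0.5},
  ],
)

```text
clock: 21.22
eef_pos: [603.3, -227.0, 350.7]
eef_rot: [3.137, 0.001, 1.413]
wrist_force: [-0.6, -0.0, -1.5]
finger_gap: 46.6
finger_force: 0.0
```

>>> jog_arm(
  commands=[
    {"dx": 0, "dy": 0, "dz": 0, "ax": 0, "ay": 0, "az": 0, "gripper": 0.5},
    {"dx": 0, "dy": 0, "dz": 0, "ax": 0, "ay": 0, "az": 0, "gripper": 0.5},
    {"dx": 0, "dy": 0, "dz": 0, "ax": 0, "ay": 0, "az": 0, "gripper": 0.5},
    {"dx": 0, "dy": 0, "dz": 0, "ax": 0, "ay": 0, "az": 0, "gripper": 0.5},
    {"dx": 0, "dy": 0, "dz": 0, "ax": 0, "ay": 0, "az": 0, "gripper": 0.5},
    {"dx": 0, "dy": 0, "dz": 0, "ax": 0, "ay": 0, "az": 0, "gripper": 0.5},
    {"dx": 0, "dy": 0, "dz": 0, "ax": 0, "ay": 0, "az": 0, "gripper": 0.5},
    {"dx": 0, "dy": 0, "dz": 0, "ax": 0, "ay": 0, "az": 0, "gripper": 0.5},
    {"dx": 0, "dy": 0, "dz": 0, "ax": 0, "ay": 0, "az": 0, "gripper": 0.5},
    {"dx": 0, "dy": 0, "dz": 0, "ax": 0, "ay": 0, "az": 0, "gripper": 0.5},
  ],
)

```text
clock: 22.48
eef_pos: [602.9, -226.8, 348.3]
eef_rot: [3.142, -0.0, 1.413]
wrist_force: [0.1, -0.9, 0.4]
finger_gap: 47.5
finger_force: 0.0
```

Run:
```python
from h import *
import cv2
a=cams.camera("scene")["image"].astype(int)
s=cams.camera("scene")["image"]
cv2.imwrite("pics/c7.png",cv2.resize(s[150:350,85:450,::-1],None,fx=2,fy=2,interpolation=cv2.INTER_CUBIC))
print(manip.read_state()["wrist_force"])
```

```text
[ 0.17063494 -0.45620536 -0.15727649]
```

View pics/c7.png

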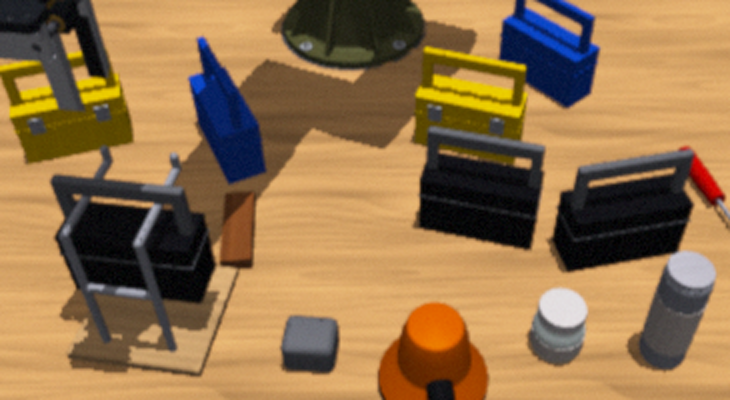

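The case hangs upright on both prongs, behind the tips, with its bar at about (120,190). The other two cases stand where they were, at (480,190) and (620,215), and the gripper is clear.

```bash
python3 -c "
from cell import job
print(job.sign_off())"
```

```text
the job is handed in; nothing more can be done
None
```

I hung the heaviest case (about 7.0 N; the others weighed about 2.1 N and 4.7 N) on both prongs, stood the other two back in their places, and handed the job in; no verdict was returned.

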